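# Eject a sensor module from the test dock and pack it

### The job

One of the two bays of the test dock holds the sensor module with the round turret; from behind that bay, push its spring ejector slide all the way forward so that the module is driven out of the mouth onto the apron, then let the slide spring back home. Then lay the module flat, turret up, in the empty recess of the open case, setting it down rather than dropping it. Leave the square-capped blank in its bay and all the other things where they are.

Things in the scene. Friction and masses are not known exactly. Their poses are not given: they have to be found in the camera images.
- dock: Fixed grey dock with two parallel bays (tunnels) under a clear cover, 160 mm wide (x), cover top 72 mm above the bench. Origin on the bench, z up; its -y is the ejecting direction. Bay centrelines at x = -45 and +45 mm, each 50 mm wide, 54 mm high, floor at 12 mm. Walls and cover run from the mouths at y = -55 mm to the rear at y = +70 mm. Not open from above.
- apron (a point): Middle of the front edge of the dock's apron: the flat plate level with the bay floors (12 mm above the bench), without side walls, that runs from the mouths (dock y = -55 mm) to this edge (y = -135 mm), 160 mm wide. Dock axes.
- ejector_a (a joint): Travel of the spring slide of the bay at dock x = -45 mm: 0 home, 0.070 m pushed fully in (towards dock -y), at its stop. Spring about 3.6 N at home, 10 N at full travel, plus a damper (25 N s/m); it returns by itself when let go. Full travel moves the part in its bay 64 to 70 mm out, to where it stays.
- ejector_b (a joint): The same for the bay at dock x = +45 mm.
- ejector_a_pad (a point): Middle of the outer (dock +y) face of ejector_a's upright grey pad, to be pushed towards dock -y. The pad is 40 mm wide (x), 8 mm thick, from 8 to 58 mm above the bench; this point is 45 mm above the bench, at home at dock x = -45, y = +155 mm. Dock axes. The space behind it is free.
- ejector_b_pad (a point): The same on ejector_b, at home at dock x = +45, y = +155 mm.
- module: Loose black module, about 0.18 kg: a box 44 mm wide (x), 100 mm long (y), 34 mm high, with a round turret 30 mm across and 16 mm high on top, centred at y = -18 mm. Origin at the centre of its underside, z up. Starts in one of the bays, long axis along the bay, turret end (-y) towards the mouth, its rear 1 to 6 mm in front of the ejector's pusher.
- blank: Loose black blank of the same box size, with a flat square cap (34 mm, 6 mm high) instead of the turret; sits in the other bay. Origin at the centre of its underside, same axes as the module. To be left there.
- case: Fixed black case, opened flat; its tray has two equal recesses side by side at x = -45 and +45 mm of its frame, one empty, one taken. Origin on the bench under the tray's centre; tray 170 mm (x) by 136 mm (y), rim 30 mm above the bench; the lid (17 mm high) lies open from x = +92 to +222 mm.
- recess: Thin grey liner on the floor of the case's empty recess. Origin at the centre of the recess floor, 18 mm above the bench, z up; the recess is 56 mm (x) by 112 mm (y) and 12 mm deep, long axis along y; a module lies in it with its long axis along y, either way round.
- packed: A second, identical turret module already packed in the case's other recess (centre 90 mm from the empty one's). Origin at the centre of its underside. To be left alone.
- driver: Loose screwdriver, 190 mm long, lying on the bench beyond the dock. Bystander.
- tub: Loose open clear tub, 100 x 90 x 45 mm, with spare black knobs, on the bench beyond the dock. Bystander.
There are look-alikes about, which are no part of the job. Leave any orange or white look-alike of the module alone.

How it is judged (in metres and radians):
On the way, in this order (a step that is already met when the one before it is completed fails the run):
1. the ejector slide of the turret module's bay is pushed at least 60 mm in and the module is out on the apron (its centre beyond the mouth) (((value of joint ejector_a above 0.06 m and x of module in the frame of dock below 0 m) or (value of joint ejector_b above 0.06 m and x of module in the frame of dock above 0 m)) and y of module in the frame of dock below -0.057 m and height (world z) of module below 0.016 m), for 0.05 s.
2. the slides are back home (within 8 mm) (value of joint each of ejector_a, ejector_b below 0.008 m), for 0.1 s.
At the end, for the whole second after the job is handed in: Module at rest, turret up, on the floor of the empty recess (centre within 10 mm each way, underside within 4 mm of the floor, tilt under 0.1 rad, long axes within 0.25 rad); both slides home within 8 mm; blank and packed module within 15 mm of their starts (all of step 2 and x of module in the frame of recess between -0.01 and 0.01 m and y of module in the frame of recess between -0.01 and 0.01 m and z of module in the frame of recess between -0.004 and 0.004 m and angle between module's own z axis and vertical below 0.1 rad and angle between the y axis of module and the y axis of recess, either way round below 0.25 rad and linear speed of module below 0.02 m/s and distance of each of blank, packed from where it was at the start of the episode below 0.015 m); the robot touches nothing.
It fails at once if the module falls freely (faster than 0.7 m/s with the fingers off it) (linear speed of module above 0.7 m/s and contact force between the fingers and module below 0.2 N).
It fails at once if the blank is shifted more than 15 mm (distance of blank from where it was at the start of the episode above 0.015 m).
It fails at once if the packed module is shifted more than 15 mm (distance of packed from where it was at the start of the episode above 0.015 m).
It fails at once if the screwdriver or the tub is shifted more than 30 mm (distance of any of driver, tub from where it was at the start of the episode above 0.03 m).
It also fails if it takes over 56 s, if anything falls off the work surface, if the arm or the gripper's body presses on something with over 40 N, if the wrist force passes 120 N, or if a joint passes its speed limit or range.

### The arm

A 7-joint arm with a two-finger parallel gripper is mounted at the origin on the work surface. World frame = base frame: x ahead of the robot, y to its left, z up, the work surface at z = 0. Lengths are in m, angles in degrees, forces in N, time in s.
With the tool pointing down it reaches from about 0.4 to 0.85 m from the base axis. Payload 4.4 kg.
Tool frame: the origin (TCP) lies at the very end of the fingers, on their centre line; the grasp point (between the pads) lies 19 mm behind it; z points along the fingers, y is the line along which they close (so a half turn about z gives the same grasp; the last joint's range is limited). The gripper opens to 94 mm and grips with 3 to 60 N. Pads are 16 mm wide; open, the fingers measure 119 mm over their backs; the gripper's body (75 mm by 177 mm) begins 78 mm behind the grasp point.
Start: joints at [64.183, 36.005, 2.206, 86.941, -1.547, 57.084, -1.146], TCP at [0.244, -0.602, 0.205] pointing down, gripper open.
Joint ranges: [-175.42, 175.42], [-21.48, 121.26], [-71.46, 75.88], [10.55, 141.38], [-63.04, 243.04], [13.31, 113.54], [-168.57, 168.57]. Speed limits (degrees/s): [147.25, 147.25, 180, 180, 180, 180, 180].

### API

Orientations are given as [roll, pitch, yaw] about the fixed x, y, z axes, in that order (R = Rz(yaw) Ry(pitch) Rx(roll)).
In Python, from plant import r gives the robot as it stands. The module is installed in compiled form; this text tells all that it offers.
- The arm moves only by the tool servo_tool, never from a script. Its argument "motion" is a list of rows, each an object of numbers: "ax", "ay", "az": the turn, a rotation vector about the tool's x, y, z in degrees; "x", "y", "z": the shift along the tool's x, y, z in cm; "grip": the opening, from 0 (shut) to 1 (fully open). A call has 1 to 5 rows; each row is the pose to reach, as a shift and turn from the pose commanded when the call began, along the tool's axes at that moment; what a row does not reach only later rows make up. A row lasts 1/10 s, in which the tool goes at most 50 mm and 8.59 degrees, less where a joint would pass 70% of its speed; a pose out of reach is approached as far as the arm can. A call with a gripper value outside its range is refused whole. The fingers move at their own pace and stop on an object; the grip force is fixed at half the most. Time passes only in rows, so rows that repeat a pose let the fingers close. It gives the time, the measured TCP pose, the force, the opening and the grip force at its end, in the units of the state.
- r.get_obs(): the state, without advancing time (a new reading comes with each control period).
- r.grab_frame(name): name is "scene" or "side" or "wrist"; returns the picture (384x512x3 uint8, red, green, blue); there is no depth.
- r.camera_model(name): a dict with "camera_matrix" (3x3 intrinsics, pixels), "extrinsics" (4x4, takes a point from world to camera coordinates); the wrist camera has in their place "T_tool_cam" (4x4, takes a point from camera to tool coordinates, whose origin is the TCP and whose axes are the flange's). Camera axes: x right, y up, looking along -z (the intrinsics and any distortion apply to the point x, -y, -z); pixel columns grow to the right and rows downward; lengths in m; the calibration is good to about 2 mm. A picture is of the moment at which its call begins: read the wrist's pose just before it. camera_model takes no time and is no camera call.
- r.hand_in(): hands the job in; it is judged then, once.
The state is a dict: "time": time; "joints": joint angles; "joint_vel": joint speeds; "effort": joint torques, N m; "ee_pos": TCP position; "eef_rot": TCP orientation; "contact_force": force on the tool from outside, world axes, zero at the start; "wrist_torque": the same for the moment, N m; "opening": opening from 0.0 (shut) to 1.0 (fully open); "finger_force": force on a finger pad.
Only numpy, scipy, OpenCV 4.12 (cv2) and the standard library are available. Lean on these libraries where they do the work, as an engineer would, in place of code of your own. Each camera call takes 0.05 s, during which the arm holds its last target. There are 200 camera calls.

## Working session

There is one attempt and no reset: what is moved stays moved. The work goes in short steps, Python scripts to look and compute and a tool call to move; the robot and the scene stay as the last step left them, time stands still between calls to the robot, and variables do not carry over. Pictures are saved under pics/ and viewed, at most 10 in all, crops included, and the job is handed in when it is done.

Besides the shell and the picture viewer there is one more tool, called after "Emit:" as name(argument=value, ...), one argument or row to a line, values as JSON. servo_tool: Moves the arm, as the interface text tells. Its arguments: {"type":"object","properties":{"motion":{"type":"array","items":{"type":"object","properties":{"ax":{"type":"number"},"ay":{"type":"number"},"az":{"type":"number"},"x":{"type":"number"},"y":{"type":"number"},"z":{"type":"number"},"grip":{"type":"number"}}}}},"required":["motion"]}

```bash
mkdir -p pics; python3 - <<'E'
from plant import r
import cv2,numpy as np
np.set_printoptions(precision=4,suppress=True)
o=r.get_obs();print(o)
for n in("scene","side"):
    im=r.grab_frame(n);cv2.imwrite(f"pics/{n}0.png",cv2.resize(im[:,:,::-1],(800,600),interpolation=cv2.INTER_CUBIC));np.save(f"pics/{n}0.npy",im)
    print(r.camera_model(n))
print(r.camera_model("wrist"))
E
```

```text
{'time': 0.0, 'joints': array([64.1837, 36.0581,  2.2024, 86.9942, -1.5463, 57.0833, -1.1473]), 'joint_vel': array([ 0.0052, -0.0123, -0.0672,  0.0253,  0.0543, -0.0244,  0.0303]), 'effort': array([ -0.0009, -54.9733,   1.1437, -18.6633,  -0.0522,   0.0238,
         0.0001]), 'ee_pos': array([ 0.2438, -0.6019,  0.2046]), 'eef_rot': array([-179.894 ,    0.0018,   22.0454]), 'contact_force': array([ 0.0018, -0.4632, -0.6985]), 'wrist_torque': array([0.009 , 0.0518, 0.0125]), 'finger_force': 0.0, 'opening': 1.000134709641101}
{'camera_matrix': array([[445.6477,   0.    , 250.2873],
       [  0.    , 445.6477, 195.5244],
       [  0.    ,   0.    ,   1.    ]]), 'extrinsics': array([[-0.3365,  0.9417,  0.0056,  0.1543],
       [-0.786 , -0.2841,  0.5491,  0.3917],
       [ 0.5186,  0.1804,  0.8357, -1.4231],
       [ 0.    ,  0.    ,  0.    ,  1.    ]])}
{'camera_matrix': array([[384.8769,   0.    , 256.9217],
       [  0.    , 384.8769, 189.6956],
       [  0.    ,   0.    ,   1.    ]]), 'extrinsics': array([[ 0.7838, -0.6209,  0.0126, -0.4212],
       [ 0.3949,  0.5139,  0.7616, -0.2787],
       [-0.4793, -0.592 ,  0.6479, -0.6738],
       [ 0.    ,  0.    ,  0.    ,  1.    ]])}
{'camera_matrix': array([[265.736 ,   0.    , 252.3399],
       [  0.    , 265.736 , 189.4722],
       [  0.    ,   0.    ,   1.    ]]), 'T_tool_cam': array([[ 0.0008,  0.9671,  0.2542,  0.073 ],
       [ 1.    , -0.0005, -0.0013, -0.0008],
       [-0.0012,  0.2542, -0.9671, -0.1799],
       [ 0.    ,  0.    ,  0.    ,  1.    ]])}
```

View pics/scene0.png

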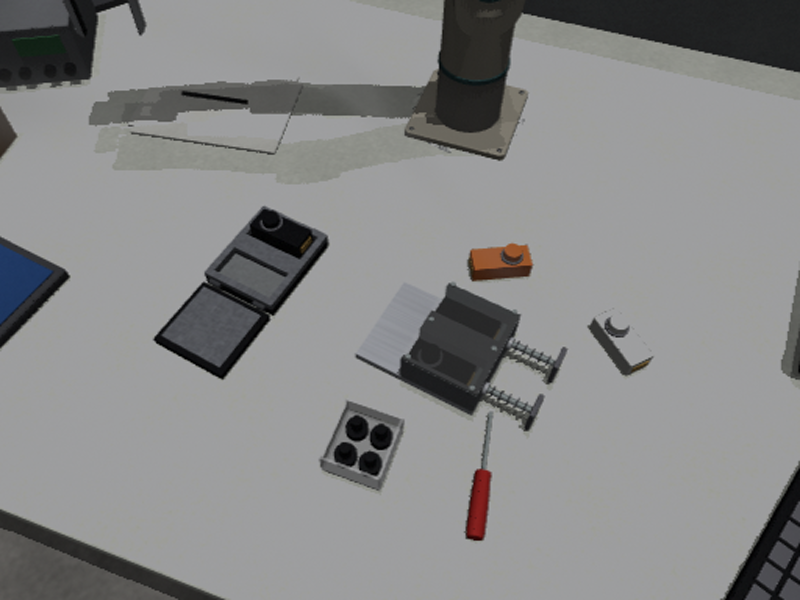

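View pics/side0.png

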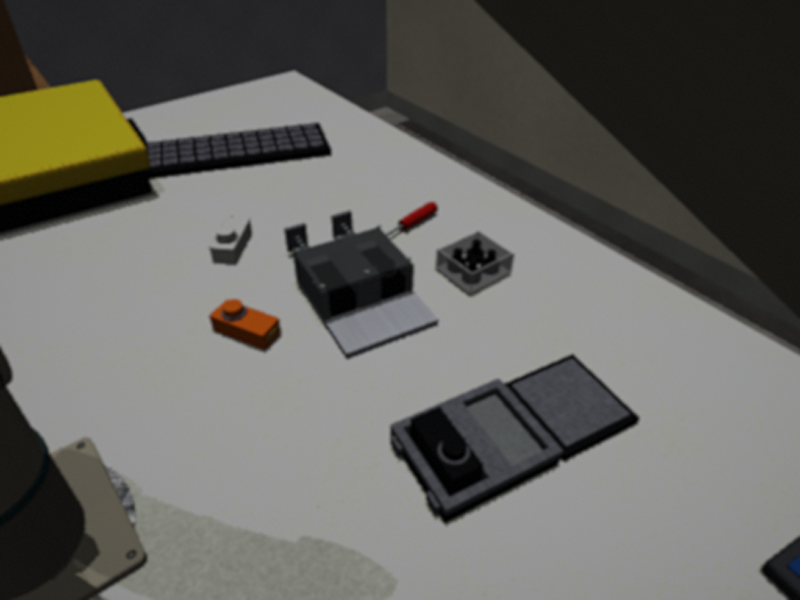

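Candidates for the turret module (800×600 scene pixels):
- bay at (430,355), round shape
- other bay at (470,310), probably the square blank
- packed module at (280,230)
- orange at (500,260)
- white at (620,335)

By the description, the target is the module in the bay at (430,355). I'll check that in a close crop.

```bash
python3 - <<'E'
import cv2,numpy as np
def tile(n,x,y):
    im=np.load(f"pics/{n}0.npy")[y:y+100,x:x+133]
    im=(255*(im/255.)**.6).astype(np.uint8)
    return cv2.resize(im[:,:,::-1],(400,300),interpolation=cv2.INTER_CUBIC)
a=np.vstack([np.hstack([tile("scene",228,175),tile("scene",97,130)]),np.hstack([tile("side",170,130),tile("side",245,230)])])
cv2.imwrite("pics/crop1.png",a)
E
```

```text
(no output)
```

View pics/crop1.png

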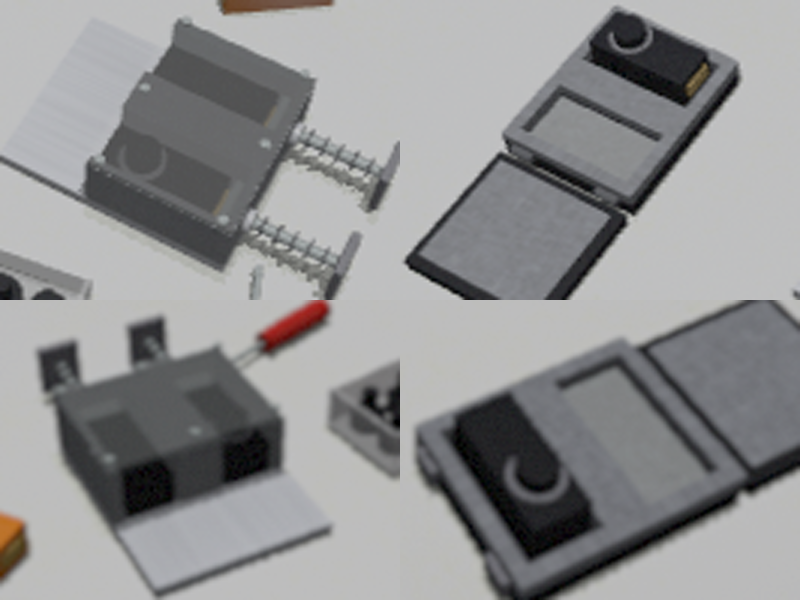

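Tile 1 shows the turret ring in the bay at (140,155), lower left. The other bay, at (220,85), is plain, so it holds the blank. The case's empty recess at (595,145) is next to the lid. Next I'll fit the poses.

```bash
cat > h.py <<'E'
import numpy as np, cv2
from plant import r
np.set_printoptions(precision=4,suppress=True)
def cast(K,E,uv,z):
    d=np.array([(uv[0]-K[0,2])/K[0,0],-(uv[1]-K[1,2])/K[1,1],-1.])
    R,t=E[:3,:3],E[:3,3];c=-R.T@t;w=R.T@d
    return c+w*(z-c[2])/w[2]
def fit(obj,world):
    """planar rigid fit -> yaw deg, origin, residuals (mm)"""
    P=np.array(obj,float)[:,:2];Q=np.array(world)[:,:2]
    H=(P-P.mean(0)).T@(Q-Q.mean(0));a=np.arctan2(H[0,1]-H[1,0],H[0,0]+H[1,1])
    R=np.array([[np.cos(a),-np.sin(a)],[np.sin(a),np.cos(a)]]);t=Q.mean(0)-R@P.mean(0)
    return np.degrees(a),t,R,1e3*(Q-P@R.T-t)
def wristE(o):
    from scipy.spatial.transform import Rotation as S
    T=np.eye(4);T[:3,:3]=S.from_euler('xyz',o['eef_rot'],degrees=True).as_matrix();T[:3,3]=o['ee_pos']
    return np.linalg.inv(T@r.camera_model("wrist")["T_tool_cam"])
E
python3 - <<'E'
from h import *
def px(n,t):
    ox,oy,tx,ty={'d':(228,175,0,0),'c':(97,130,400,0),'D':(170,130,0,300),'C':(245,230,400,300)}[n]
    return (ox+(t[0]-tx)*133/400,oy+(t[1]-ty)/3)
M={k:r.camera_model(k) for k in("scene","side")}
def run(L):
    P=[];Q=[]
    for n,t,p in L:
        m=M["scene" if n in 'dc' else "side"];P.append(p[:2]);Q.append(cast(m["camera_matrix"],m["extrinsics"],px(n,t),p[2]))
    a,t,R,res=fit(P,Q);print(a,t);print(res);return R,t
R,t=run([('d',(2,158),(.08,-.135,.012)),('d',(97,18),(-.08,-.135,.012)),('d',(93,160),(.08,-.055,.072)),('d',(180,22),(-.08,-.055,.072)),('d',(313,75),(-.08,.07,.072)),('d',(238,228),(.08,.07,.072)),
 ('D',(158,592),(-.08,-.135,.012)),('D',(330,530),(.08,-.135,.012))])
for p in[(.045,.155),(.045,-.09),(-.045,.155),(.045,0)]:print('dock',p,R@p+t)
R,t=run([('c',(615,8),(-.085,-.068,.03)),('c',(740,70),(-.085,.068,.03)),('c',(632,205),(.085,.068,.03)),('c',(503,140),(.085,-.068,.03)),
('C',(418,432),(-.085,.068,.03)),('C',(632,340),(.085,.068,.03)),('C',(742,468),(.085,-.068,.03)),('C',(530,590),(-.085,-.068,.03))])
print('recess',R@(.045,0)+t)
E
```

```text
-9.510256374567284 [0.5489 0.1397]
[[ 3.1269  3.6502]
 [ 1.4819  4.729 ]
 [-1.6199  5.1635]
 [ 9.3695  3.6062]
 [ 2.1686 -4.309 ]
 [-4.1633  2.3437]
 [-1.5387 -6.956 ]
 [-8.8249 -8.2277]]
dock (0.045, 0.155) [0.6189 0.2851]
dock (0.045, -0.09) [0.5784 0.0435]
dock (-0.045, 0.155) [0.5302 0.3   ]
dock (0.045, 0) [0.5933 0.1322]
-9.381769657978634 [ 0.4872 -0.216 ]
[[ 0.308   3.2254]
 [ 6.6691  6.075 ]
 [ 3.5344  4.1889]
 [ 2.4882  5.0719]
 [-5.6235 -7.7092]
 [-2.5318 -9.9135]
 [-3.4968  3.2649]
 [-1.3476 -4.2033]]
recess [ 0.5316 -0.2233]
```

```bash
cat > go.py <<'E'
import sys
from h import *
from scipy.spatial.transform import Rotation as S
def go(x,y,z,yaw):
    o=r.get_obs();R=S.from_euler('xyz',o['eef_rot'],degrees=True)
    T=S.from_euler('xyz',[180,0,yaw],degrees=True)
    print('t',o['time'],'pos',o['ee_pos'],'rot',o['eef_rot'],'F',o['contact_force'],'open',o['opening'])
    print('shift cm',100*R.inv().apply(np.array([x,y,z])-o['ee_pos']),'turn',(R.inv()*T).as_rotvec(degrees=True))
if __name__=="__main__": go(*map(float,sys.argv[1:]))
E
python3 go.py .52 -.26 .25 80.5
```

```text
t 0.1 pos [ 0.2438 -0.6019  0.2047] rot [-179.9056    0.0004   22.0487] F [-0.1904 -0.6366 -0.8035] open 0.999623308189132
shift cm [ 38.4334 -21.3313  -4.4975] turn [ -0.0863  -0.0478 -58.4513]
```

Emit:
servo_tool(
  motion=[
    {"x": 20, "y": -11, "z": -4.5, "az": -40},
    {"x": 20, "y": -11, "z": -4.5, "az": -40},
    {"x": 20, "y": -11, "z": -4.5, "az": -40},
    {"x": 20, "y": -11, "z": -4.5, "az": -40},
    {"x": 20, "y": -11, "z": -4.5, "az": -40},
  ],
)

```text
validation failed for argument at $.mo...
```

```bash
python3 go.py .52 -.26 .25 80.5
```

```text
t 0.1 pos [ 0.2438 -0.6019  0.2047] rot [-179.9056    0.0004   22.0487] F [-0.1904 -0.6366 -0.8035] open 0.999623308189132
shift cm [ 38.4334 -21.3313  -4.4975] turn [ -0.0863  -0.0478 -58.4513]
```

Emit:
servo_tool(
  motion=[
    {"x": 4, "y": -2.2, "z": -1, "ax": 0, "ay": 0, "az": -8, "grip": 1},
    {"x": 8, "y": -4.4, "z": -2, "ax": 0, "ay": 0, "az": -16, "grip": 1},
    {"x": 12, "y": -6.6, "z": -3, "ax": 0, "ay": 0, "az": -24, "grip": 1},
    {"x": 16, "y": -8.8, "z": -4, "ax": 0, "ay": 0, "az": -32, "grip": 1},
    {"x": 20, "y": -11, "z": -4.5, "ax": 0, "ay": 0, "az": -40, "grip": 1},
  ],
)

```text
time: 0.6
ee_pos: [0.3892, -0.4241, 0.2511]
eef_rot: [180.0, 0.0, 62.4]
contact_force: [-0.5, -0.0, 0.5]
opening: 1.001
finger_force: 0.0
```

```bash
python3 go.py .52 -.26 .25 80.5
```

```text
t 0.6 pos [ 0.3892 -0.4241  0.2511] rot [179.9572   0.0185  62.3655] F [-0.5464 -0.0357  0.5096] open 1.0013317590381106
shift cm [20.6035  3.9823  0.1085] turn [  0.0395   0.0252 -18.1345]
```

Emit:
servo_tool(
  motion=[
    {"x": 4.5, "y": 0.8, "z": 0, "ax": 0, "ay": 0, "az": -4.5, "grip": 1},
    {"x": 9, "y": 1.6, "z": 0, "ax": 0, "ay": 0, "az": -9, "grip": 1},
    {"x": 13.5, "y": 2.4, "z": 0, "ax": 0, "ay": 0, "az": -13.5, "grip": 1},
    {"x": 18, "y": 3.2, "z": 0, "ax": 0, "ay": 0, "az": -18, "grip": 1},
    {"x": 20.5, "y": 4, "z": 0, "ax": 0, "ay": 0, "az": -18, "grip": 1},
  ],
)

```text
time: 1.1
ee_pos: [0.5215, -0.2585, 0.2504]
eef_rot: [180.0, -0.1, 80.4]
contact_force: [0.4, 0.0, 0.5]
opening: 1.002
finger_force: 0.0
```

```bash
python3 - <<'E'
from h import *
o=r.get_obs();im=r.grab_frame("wrist");print(o['time'],o['ee_pos'],o['eef_rot'],o['joint_vel'])
np.savez("pics/w1.npz",im=im,p=o['ee_pos'],e=o['eef_rot'])
cv2.imwrite("pics/w1.png",cv2.resize((255*(im[:,:,::-1]/255.)**.6).astype(np.uint8),(800,600),interpolation=cv2.INTER_CUBIC))
E
python3 go.py .57 .1 .25 80.5
```

```text
1.1 [ 0.5215 -0.2585  0.2504] [179.9889  -0.1412  80.4186] [-23.6391   7.3236   1.9898 -13.0667   2.7243   6.026  -26.1541]
t 1.15 pos [ 0.5247 -0.2554  0.2504] rot [179.8444  -0.2903  80.5745] F [2.779  2.0744 0.102 ] open 1.0005094850654792
shift cm [35.7994 -1.3518  0.2174] turn [ 0.1554 -0.2904  0.0741]
```

View pics/w1.png

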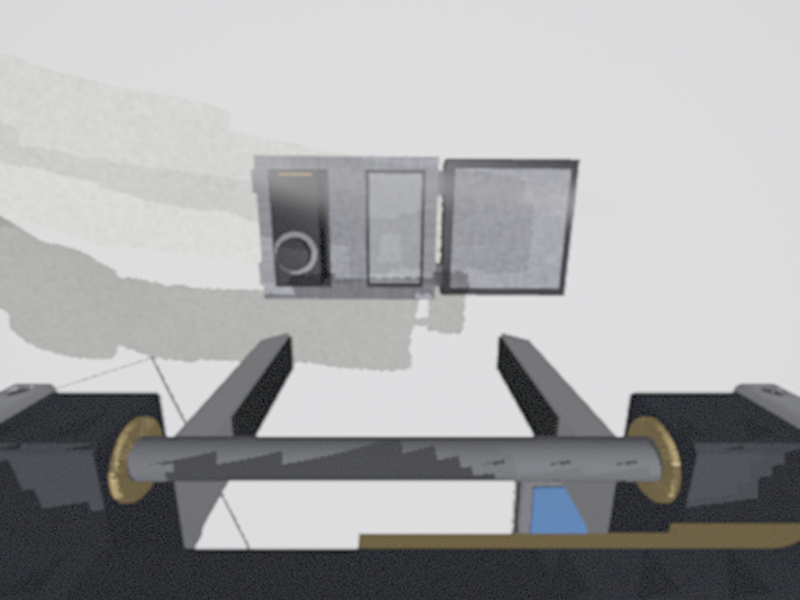

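The wrist view shows the case with the empty recess's rim corners at (366,170), (424,170), (424,286) and (367,286). The packed module is to its left, with the lid to the right.

```bash
python3 - <<'E'
from h import *
d=np.load("pics/w1.npz");o=dict(ee_pos=d['p'],eef_rot=d['e']);E=wristE(o);K=r.camera_model("wrist")["camera_matrix"]
Q=[cast(K,E,(u*.64,v*.64),.03) for u,v in[(366,170),(424,170),(424,286),(367,286)]]
a,t,R,res=fit([(-.028,.056),(.028,.056),(.028,-.056),(-.028,-.056)],Q);print(a,t,res)
E
```

```text
-9.307065662233375 [ 0.5274 -0.2248] [[ 1.006  -1.062 ]
 [-1.4345 -0.8752]
 [ 0.4191  0.8195]
 [ 0.0095  1.1177]]
```

Emit:
servo_tool(
  motion=[
    {"x": 4.8, "y": -0.2, "z": 0, "ax": 0, "ay": 0, "az": 0, "grip": 1},
    {"x": 9.6, "y": -0.4, "z": 0, "ax": 0, "ay": 0, "az": 0, "grip": 1},
    {"x": 14.4, "y": -0.6, "z": 0, "ax": 0, "ay": 0, "az": 0, "grip": 1},
    {"x": 19.2, "y": -0.8, "z": 0, "ax": 0, "ay": 0, "az": 0, "grip": 1},
    {"x": 24, "y": -1, "z": 0, "ax": 0, "ay": 0, "az": 0, "grip": 0.5},
  ],
)

```text
time: 1.65
ee_pos: [0.5509, -0.0236, 0.2503]
eef_rot: [-180.0, 0.0, 80.0]
contact_force: [0.9, -0.2, 0.2]
opening: 0.946
finger_force: 0.0
```

Emit:
servo_tool(
  motion=[
    {"x": 4.8, "y": -0.2, "z": 0, "ax": 0, "ay": 0, "az": 0, "grip": 0},
    {"x": 9.6, "y": -0.4, "z": 0, "ax": 0, "ay": 0, "az": 0, "grip": 0},
    {"x": 11, "y": -0.4, "z": 0, "ax": 0, "ay": 0, "az": 0, "grip": 0},
    {"x": 11, "y": -0.4, "z": 0, "ax": 0, "ay": 0, "az": 0, "grip": 0},
    {"x": 11, "y": -0.4, "z": 0, "ax": 0, "ay": 0, "az": 0, "grip": 0},
  ],
)

```text
time: 2.15
ee_pos: [0.566, 0.0819, 0.2501]
eef_rot: [-180.0, 0.1, 80.0]
contact_force: [0.8, -0.5, 0.3]
opening: 0.527
finger_force: 0.0
```

```bash
python3 - <<'E'
from h import *
o=r.get_obs();im=r.grab_frame("wrist");print(o['time'],o['ee_pos'],o['eef_rot'],o['joint_vel'])
np.savez("pics/w2.npz",im=im,p=o['ee_pos'],e=o['eef_rot'])
cv2.imwrite("pics/w2.png",cv2.resize((255*(im[:,:,::-1]/255.)**.6).astype(np.uint8),(800,600),interpolation=cv2.INTER_CUBIC))
E
```

```text
2.15 [0.566  0.0819 0.2501] [-179.9647    0.117    79.9541] [ 1.4991 -0.2555  0.7552  0.172   0.1483  0.0158 -0.1143]
```

View pics/w2.png

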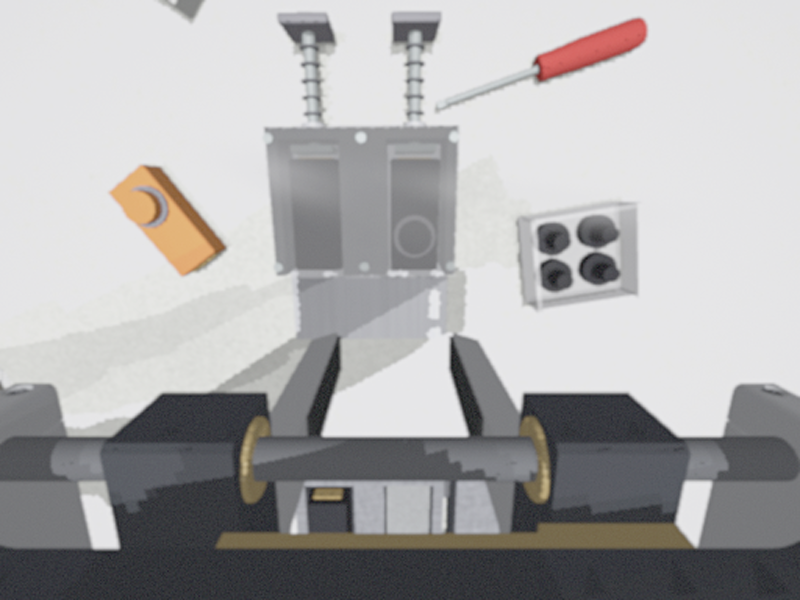

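Round turret ring at (415,237), in the right-hand bay (dock +x), so the slide to push is ejector_b. Its pad's rear edge runs from (391,13) to (440,13).

```bash
python3 - <<'E'
from h import *
d=np.load("pics/w2.npz");o=dict(ee_pos=d['p'],eef_rot=d['e']);E=wristE(o);K=r.camera_model("wrist")["camera_matrix"]
L=[((265,128),(-.08,.07,.072)),((460,128),(.08,.07,.072)),((455,272),(.08,-.055,.072)),((278,274),(-.08,-.055,.072)),((391,13),(.025,.155,.058)),((440,13),(.065,.155,.058)),((278,14),(-.065,.155,.058)),((327,14),(-.025,.155,.058))]
Q=[cast(K,E,(u*.64,v*.64),p[2]) for (u,v),p in L]
a,t,R,res=fit([p for _,p in L],Q);print(a,t,res)
np.savez("dock.npz",R=R,t=t)
for p in[(.045,.155),(.045,.20),(.045,.165),(.045,.085),(.045,-.083)]:print(p,R@p+t)
E
python3 go.py .62 .335 .25 80.5
```

```text
-9.29378844172015 [0.549  0.1366] [[ 1.9604 -1.2065]
 [-1.3457 -2.6277]
 [-1.2581  4.3366]
 [ 3.1357  3.726 ]
 [-0.4959 -1.0459]
 [-2.1243 -1.2632]
 [ 0.8644 -0.8486]
 [-0.7365 -1.0707]]
(0.045, 0.155) [0.6185 0.2823]
(0.045, 0.2) [0.6257 0.3267]
(0.045, 0.165) [0.6201 0.2922]
(0.045, 0.085) [0.6072 0.2132]
(0.045, -0.083) [0.58   0.0474]
t 2.2 pos [0.5661 0.0811 0.2501] rot [-179.9732    0.1218   79.8652] F [-0.4758  0.288   0.6184] open 0.4844658388160981
shift cm [25.94    0.8377 -0.0428] turn [-0.0275  0.1217 -0.6348]
```

Emit:
servo_tool(
  motion=[
    {"x": 4.9, "y": 0.3, "z": 0, "ax": 0, "ay": 0, "az": -0.8, "grip": 0},
    {"x": 9.8, "y": 0.6, "z": 0, "ax": 0, "ay": 0, "az": -0.8, "grip": 0},
    {"x": 14.7, "y": 0.9, "z": 0, "ax": 0, "ay": 0, "az": -0.8, "grip": 0},
    {"x": 19.6, "y": 1.3, "z": 0, "ax": 0, "ay": 0, "az": -0.8, "grip": 0},
    {"x": 24.5, "y": 1.6, "z": 0, "ax": 0, "ay": 0, "az": -0.8, "grip": 0},
  ],
)

```text
time: 2.7
ee_pos: [0.6261, 0.3207, 0.2505]
eef_rot: [179.9, 0.1, 80.6]
contact_force: [-0.5, 0.0, -0.1]
opening: 0.055
finger_force: 0.0
```

Emit:
servo_tool(
  motion=[
    {"x": 0.3, "y": 0, "z": 3, "ax": 0, "ay": 0, "az": 0, "grip": 0},
    {"x": 0.3, "y": 0, "z": 7, "ax": 0, "ay": 0, "az": 0, "grip": 0},
    {"x": 0.3, "y": 0, "z": 11, "ax": 0, "ay": 0, "az": 0, "grip": 0},
    {"x": 0.3, "y": 0, "z": 14, "ax": 0, "ay": 0, "az": 0, "grip": 0},
    {"x": 0.3, "y": 0, "z": 14, "ax": 0, "ay": 0, "az": 0, "grip": 0},
  ],
)

```text
time: 3.2
ee_pos: [0.6229, 0.3201, 0.1054]
eef_rot: [-179.6, 0.5, 80.7]
contact_force: [-0.9, -0.6, 0.7]
opening: 0.0
finger_force: 0.0
```

```bash
python3 go.py .625 .322 .035 80.7
```

```text
t 3.2 pos [0.6229 0.3201 0.1054] rot [-179.6205    0.4517   80.6601] F [-0.8905 -0.5941  0.6862] open 5.0846054148886297e-05
shift cm [0.2755 0.2194 7.0363] turn [-0.3796  0.4516 -0.0414]
```

Emit:
servo_tool(
  motion=[
    {"x": 0.3, "y": 0.2, "z": 3, "ax": -0.4, "ay": 0.4, "az": 0, "grip": 0},
    {"x": 0.3, "y": 0.2, "z": 6, "ax": -0.4, "ay": 0.4, "az": 0, "grip": 0},
    {"x": 0.3, "y": 0.2, "z": 7, "ax": -0.4, "ay": 0.4, "az": 0, "grip": 0},
    {"x": 0.3, "y": 0.2, "z": 7, "ax": -0.4, "ay": 0.4, "az": 0, "grip": 0},
  ],
)

```text
time: 3.6
ee_pos: [0.6276, 0.3266, 0.0404]
eef_rot: [179.6, -0.3, 80.8]
contact_force: [0.3, 0.2, 0.6]
opening: 0.002
finger_force: 0.0
```

Emit:
servo_tool(
  motion=[
    {"x": -1, "y": 0, "z": 0, "ax": 0, "ay": 0, "az": 0, "grip": 0},
    {"x": -2, "y": 0, "z": 0, "ax": 0, "ay": 0, "az": 0, "grip": 0},
    {"x": -2.8, "y": 0, "z": 0, "ax": 0, "ay": 0, "az": 0, "grip": 0},
    {"x": -3.6, "y": 0, "z": 0, "ax": 0, "ay": 0, "az": 0, "grip": 0},
    {"x": -4.4, "y": 0, "z": 0, "ax": 0, "ay": 0, "az": 0, "grip": 0},
  ],
)

```text
time: 4.1
ee_pos: [0.6214, 0.2869, 0.0415]
eef_rot: [179.5, -0.7, 80.9]
contact_force: [2.1, 8.2, -0.5]
opening: 0.002
finger_force: 3.6
```

```bash
python3 go.py .6072 .2132 .035 80.7
```

```text
t 4.1 pos [0.6214 0.2869 0.0415] rot [179.4501  -0.7189  80.8578] F [ 2.1274  8.2293 -0.4966] open 0.0024128708849770544
shift cm [-7.5107 -0.2387  0.5488] turn [ 0.5489 -0.7196  0.1544]
```

Emit:
servo_tool(
  motion=[
    {"x": -0.9, "y": 0, "z": 0.3, "ax": 0.5, "ay": -0.7, "az": 0, "grip": 0},
    {"x": -1.8, "y": 0, "z": 0.3, "ax": 0.5, "ay": -0.7, "az": 0, "grip": 0},
    {"x": -2.7, "y": 0, "z": 0.3, "ax": 0.5, "ay": -0.7, "az": 0, "grip": 0},
    {"x": -3.6, "y": 0, "z": 0.3, "ax": 0.5, "ay": -0.7, "az": 0, "grip": 0},
    {"x": -4.5, "y": 0, "z": 0.3, "ax": 0.5, "ay": -0.7, "az": 0, "grip": 0},
  ],
)

```text
time: 4.6
ee_pos: [0.615, 0.2474, 0.0392]
eef_rot: [179.8, -0.4, 81.0]
contact_force: [1.6, 11.4, 3.3]
opening: 0.006
finger_force: 5.4
```

Emit:
servo_tool(
  motion=[
    {"x": -0.5, "y": 0, "z": 0, "ax": 0, "ay": 0, "az": 0, "grip": 0},
    {"x": -0.9, "y": 0, "z": 0, "ax": 0, "ay": 0, "az": 0, "grip": 0},
    {"x": -1.3, "y": 0, "z": 0, "ax": 0, "ay": 0, "az": 0, "grip": 0},
    {"x": -1.6, "y": 0, "z": 0, "ax": 0, "ay": 0, "az": 0, "grip": 0},
    {"x": -1.6, "y": 0, "z": 0, "ax": 0, "ay": 0, "az": 0, "grip": 0},
  ],
)

```text
time: 5.1
ee_pos: [0.6123, 0.2313, 0.0392]
eef_rot: [179.9, -0.3, 81.0]
contact_force: [0.9, 9.5, 3.5]
opening: 0.005
finger_force: 4.7
```

```bash
python3 go.py .6072 .2132 .035 80.7
```

```text
t 5.1 pos [0.6123 0.2313 0.0392] rot [179.8669  -0.3384  80.9671] F [0.8551 9.5205 3.5367] open 0.00490770834349692
shift cm [-1.8702 -0.2222  0.4082] turn [ 0.1323 -0.3387  0.2667]
```

Emit:
servo_tool(
  motion=[
    {"x": -0.3, "y": 0, "z": 0.2, "ax": 0, "ay": 0, "az": 0, "grip": 0},
    {"x": -0.6, "y": 0, "z": 0.2, "ax": 0, "ay": 0, "az": 0, "grip": 0},
    {"x": -0.9, "y": 0, "z": 0.2, "ax": 0, "ay": 0, "az": 0, "grip": 0},
    {"x": -0.9, "y": 0, "z": 0.2, "ax": 0, "ay": 0, "az": 0, "grip": 0},
  ],
)

```text
time: 5.5
ee_pos: [0.6115, 0.2234, 0.038]
eef_rot: [179.8, -0.4, 81.0]
contact_force: [1.2, 10.2, 7.3]
opening: 0.001
finger_force: 5.2
```

```bash
python3 go.py .6072 .2132 .035 80.7
```

```text
t 5.5 pos [0.6115 0.2234 0.038 ] rot [179.795   -0.4257  80.992 ] F [ 1.1558 10.1917  7.2966] open 0.0005799595687876071
shift cm [-1.0807 -0.2611  0.287 ] turn [ 0.2039 -0.4262  0.2912]
```

Emit:
servo_tool(
  motion=[
    {"x": -0.2, "y": 0, "z": -0.2, "ax": 0, "ay": 0, "az": 0, "grip": 0},
    {"x": -0.4, "y": 0, "z": -0.2, "ax": 0, "ay": 0, "az": 0, "grip": 0},
    {"x": -0.4, "y": 0, "z": -0.2, "ax": 0, "ay": 0, "az": 0, "grip": 0},
    {"x": -0.4, "y": 0, "z": -0.2, "ax": 0, "ay": 0, "az": 0, "grip": 0},
  ],
)

```text
time: 5.9
ee_pos: [0.6112, 0.2233, 0.0385]
eef_rot: [179.8, -0.7, 81.1]
contact_force: [3.9, 16.5, -6.1]
opening: 0.002
finger_force: 8.6
```

```bash
python3 go.py .6072 .2132 .035 80.7; python3 - <<'E'
from h import *
o=r.get_obs();im=r.grab_frame("wrist")
sc=r.grab_frame("scene")
np.savez("pics/w3.npz",im=im,p=o['ee_pos'],e=o['eef_rot'])
g=lambda i:(255*(i[:,:,::-1]/255.)**.6).astype(np.uint8)
cv2.imwrite("pics/w3.png",np.vstack([cv2.resize(g(im)[100:300],(800,312)),cv2.resize(g(sc)[175:275,200:400],(560,280),interpolation=cv2.INTER_CUBIC)[:, :].copy() if 0 else cv2.resize(g(sc)[170:270,190:446],(800,288),interpolation=cv2.INTER_CUBIC)]))
E
```

```text
t 5.9 pos [0.6112 0.2233 0.0385] rot [179.7615  -0.7335  81.1051] F [ 3.884  16.5147 -6.059 ] open 0.002427095799142
shift cm [-1.0664 -0.2417  0.3389] turn [ 0.2359 -0.7343  0.4035]
```

View pics/w3.png

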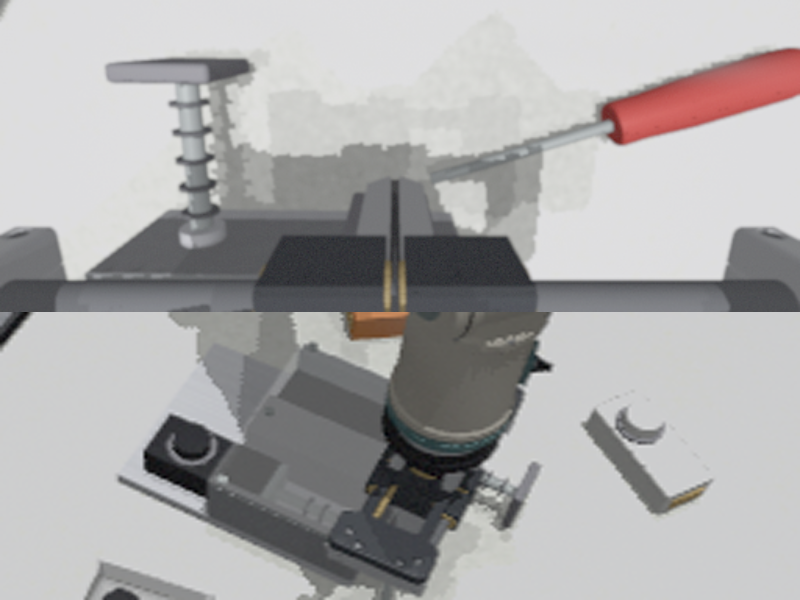

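The slide is at its stop: force rose to 16 N with no further travel. The module is out on the apron, turret at (190,445). Next I'll retract.

Emit:
servo_tool(
  motion=[
    {"x": 1.5, "y": 0, "z": 0, "ax": 0, "ay": 0, "az": 0, "grip": 0},
    {"x": 3.5, "y": 0, "z": 0, "ax": 0, "ay": 0, "az": 0, "grip": 0},
    {"x": 6, "y": 0, "z": 0, "ax": 0, "ay": 0, "az": 0, "grip": 0},
    {"x": 8.5, "y": 0, "z": 0, "ax": 0, "ay": 0, "az": 0, "grip": 0},
    {"x": 10.5, "y": 0, "z": 0, "ax": 0, "ay": 0, "az": 0, "grip": 0},
  ],
)

```text
time: 6.5
ee_pos: [0.6251, 0.3165, 0.0367]
eef_rot: [-179.9, 0.3, 80.9]
contact_force: [1.1, -0.9, -0.0]
opening: 0.008
finger_force: 0.0
```

Emit:
servo_tool(
  motion=[
    {"x": 1, "y": 0, "z": -4, "ax": 0, "ay": 0, "az": 0, "grip": 0.3},
    {"x": 1, "y": 0, "z": -8.5, "ax": 0, "ay": 0, "az": 0, "grip": 0.8},
    {"x": 1, "y": 0, "z": -13, "ax": 0, "ay": 0, "az": 0, "grip": 0.8},
    {"x": 0, "y": 0, "z": -17, "ax": 0, "ay": 0, "az": 0, "grip": 0.8},
    {"x": -3, "y": 0, "z": -18, "ax": 0, "ay": 0, "az": 0, "grip": 0.8},
  ],
)

```text
time: 7.0
ee_pos: [0.6224, 0.2911, 0.2222]
eef_rot: [179.7, -0.2, 81.1]
contact_force: [-0.4, 0.4, -0.1]
opening: 0.394
finger_force: 0.0
```

```bash
python3 - <<'E'
from h import *
m=r.camera_model("scene");K,E=m["camera_matrix"],m["extrinsics"]
d=np.load("dock.npz");w=cast(K,E,(250.8,216.2),.062);print('turret',w,d['R'].T@(w[:2]-d['t']))
E
python3 go.py .57 -.01 .21 80.7
```

```text
turret [0.5872 0.0469 0.062 ] [ 0.0522 -0.0824]
t 7.0 pos [0.6224 0.2911 0.2222] rot [179.7299  -0.153   81.0866] F [-0.423   0.3662 -0.1073] open 0.3936004548196858
shift cm [-30.5571  -0.5134   1.1378] turn [ 0.2696 -0.1539  0.3862]
```

Next I'll move back over the apron and look with the wrist camera.

Emit:
servo_tool(
  motion=[
    {"x": -4.5, "y": -0.1, "z": 0, "ax": 0, "ay": 0, "az": 0.4, "grip": 0.8},
    {"x": -9.3, "y": -0.2, "z": 0, "ax": 0, "ay": 0, "az": 0.4, "grip": 0.8},
    {"x": -14.1, "y": -0.3, "z": 0, "ax": 0, "ay": 0, "az": 0.4, "grip": 0.8},
    {"x": -19, "y": -0.4, "z": 0, "ax": 0, "ay": 0, "az": 0.4, "grip": 0.8},
    {"x": -23.8, "y": -0.4, "z": 0, "ax": 0, "ay": 0, "az": 0.4, "grip": 0.8},
  ],
)

```text
time: 7.5
ee_pos: [0.5779, 0.0496, 0.2181]
eef_rot: [-179.9, 0.4, 80.4]
contact_force: [0.7, 0.9, -0.2]
opening: 0.79
finger_force: 0.0
```

Emit:
servo_tool(
  motion=[
    {"x": -4, "y": -0.1, "z": 0, "ax": 0, "ay": 0, "az": 0, "grip": 0.8},
    {"x": -6.5, "y": -0.1, "z": 0, "ax": 0, "ay": 0, "az": 0, "grip": 0.8},
    {"x": -6.5, "y": -0.1, "z": 0, "ax": 0, "ay": 0, "az": 0, "grip": 0.8},
    {"x": -6.5, "y": -0.1, "z": 0, "ax": 0, "ay": 0, "az": 0, "grip": 0.8},
  ],
)

```text
time: 7.9
ee_pos: [0.5672, -0.0116, 0.2184]
eef_rot: [-179.9, 0.3, 80.4]
contact_force: [1.0, 1.6, 0.5]
opening: 0.806
finger_force: 0.0
```

```bash
python3 - <<'E'
from h import *
o=r.get_obs();im=r.grab_frame("wrist");print(o['time'],o['ee_pos'],o['eef_rot'],o['opening'])
np.savez("pics/w4.npz",im=im,p=o['ee_pos'],e=o['eef_rot'])
cv2.imwrite("pics/w4.png",cv2.resize((255*(im[:,:,::-1]/255.)**.6).astype(np.uint8),(800,600),interpolation=cv2.INTER_CUBIC))
E
```

```text
7.9 [ 0.5672 -0.0116  0.2184] [-179.9118    0.2698   80.3876] 0.805594826734791
```

View pics/w4.png

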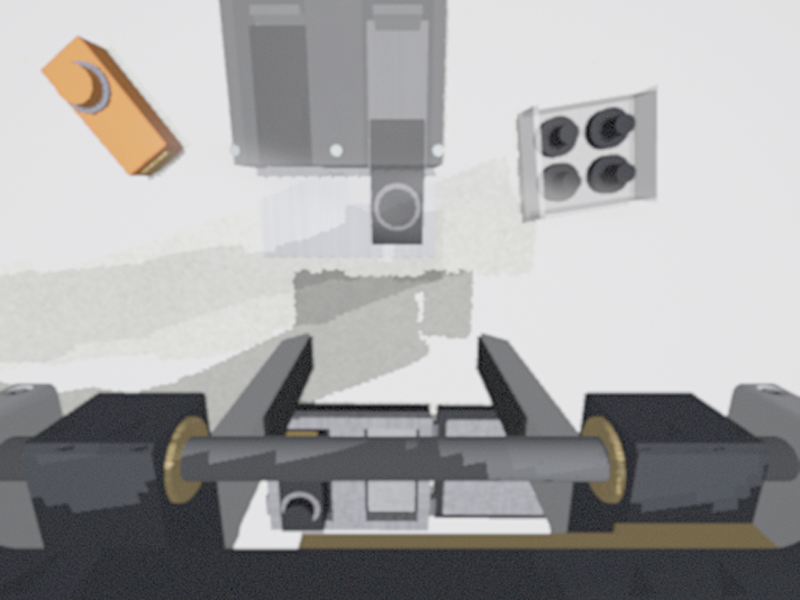

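The module is on the apron with its turret ring at (398,207), its front end between (372,243) and (423,243), and its rear edge near v=120 under the cover.

```bash
python3 - <<'E'
from h import *
d=np.load("pics/w4.npz");o=dict(ee_pos=d['p'],eef_rot=d['e']);E=wristE(o);K=r.camera_model("wrist")["camera_matrix"]
D=np.load("dock.npz")
for n,u,v,z in[('turret',398,207,.062),('fl',372,243,.046),('fr',423,243,.046),('bl',370,120,.046),('br',424,120,.046),('cl',235,166,.072),('cr',446,164,.072)]:
    w=cast(K,E,(u*.64,v*.64),z);print(n,w,D['R'].T@(w[:2]-D['t']))
E
python3 go.py .5815 .047 .1 80.7
```

```text
turret [0.5786 0.0448 0.062 ] [ 0.0441 -0.0859]
fl [0.552  0.0181 0.046 ] [ 0.022  -0.1165]
fr [0.5946 0.0109 0.046 ] [ 0.0653 -0.1167]
bl [0.5679 0.1138 0.046 ] [ 0.0223 -0.0195]
br [0.6098 0.1067 0.046 ] [ 0.0648 -0.0197]
cl [0.463  0.0953 0.072 ] [-0.0782 -0.0547]
cr [0.6193 0.0704 0.072 ] [ 0.08  -0.054]
t 7.95 pos [ 0.5674 -0.0103  0.2184] rot [-179.9158    0.2361   80.5083] F [ 0.3922 -0.3033 -0.1773] open 0.7985865669872859
shift cm [ 5.934   0.4644 11.8188] turn [-0.0846  0.236  -0.1919]
```

Emit:
servo_tool(
  motion=[
    {"x": 3, "y": 0.1, "z": 3.5, "ax": 0, "ay": 0.2, "az": -0.2, "grip": 0.8},
    {"x": 6.4, "y": 0.2, "z": 6, "ax": 0, "ay": 0.2, "az": -0.2, "grip": 0.8},
    {"x": 6.4, "y": 0.2, "z": 9, "ax": 0, "ay": 0.2, "az": -0.2, "grip": 0.8},
    {"x": 6.4, "y": 0.2, "z": 11, "ax": 0, "ay": 0.2, "az": -0.2, "grip": 0.8},
    {"x": 6.4, "y": 0.2, "z": 11, "ax": 0, "ay": 0.2, "az": -0.2, "grip": 0.8},
  ],
)

```text
time: 8.45
ee_pos: [0.5773, 0.053, 0.1051]
eef_rot: [-179.6, 0.1, 80.9]
contact_force: [-0.2, -0.7, -0.7]
opening: 0.804
finger_force: 0.0
```

```bash
python3 go.py .5795 .0526 .0265 80.7
```

```text
t 8.45 pos [0.5773 0.053  0.1051] rot [-179.5717    0.1356   80.874 ] F [-0.2447 -0.6936 -0.68  ] open 0.8040054749560462
shift cm [0.0166 0.283  7.8627] turn [-0.428   0.1362  0.1735]
```

Emit:
servo_tool(
  motion=[
    {"x": 0, "y": 0.2, "z": 2.5, "ax": -0.4, "ay": 0.1, "az": 0.2, "grip": 0.8},
    {"x": 0, "y": 0.2, "z": 5, "ax": -0.4, "ay": 0.1, "az": 0.2, "grip": 0.8},
    {"x": 0, "y": 0.2, "z": 7, "ax": -0.4, "ay": 0.1, "az": 0.2, "grip": 0.8},
    {"x": 0, "y": 0.2, "z": 7.7, "ax": -0.4, "ay": 0.1, "az": 0.2, "grip": 0.8},
    {"x": 0, "y": 0.2, "z": 7.7, "ax": -0.4, "ay": 0.1, "az": 0.2, "grip": 0.8},
  ],
)

```text
time: 8.95
ee_pos: [0.5815, 0.0511, 0.031]
eef_rot: [179.7, -0.0, 80.5]
contact_force: [-0.3, 0.0, -0.6]
opening: 0.797
finger_force: 0.0
```

```bash
python3 go.py .5795 .0526 .0265 80.7
```

```text
t 8.95 pos [0.5815 0.0511 0.031 ] rot [179.7192  -0.0188  80.5094] F [-0.2695  0.0258 -0.6314] open 0.7971231418927918
shift cm [ 0.1135 -0.2278  0.4477] turn [ 0.2809 -0.0184 -0.1906]
```

Emit:
servo_tool(
  motion=[
    {"x": 0.1, "y": -0.2, "z": 0.4, "ax": 0.3, "ay": 0, "az": -0.2, "grip": 0.8},
    {"x": 0.1, "y": -0.2, "z": 0.4, "ax": 0.3, "ay": 0, "az": -0.2, "grip": 0.8},
    {"x": 0.1, "y": -0.2, "z": 0.4, "ax": 0.3, "ay": 0, "az": -0.2, "grip": 0.5},
    {"x": 0.1, "y": -0.2, "z": 0.4, "ax": 0.3, "ay": 0, "az": -0.2, "grip": 0.3},
    {"x": 0.1, "y": -0.2, "z": 0.4, "ax": 0.3, "ay": 0, "az": -0.2, "grip": 0.3},
  ],
)

```text
time: 9.45
ee_pos: [0.58, 0.0514, 0.0273]
eef_rot: [180.0, -0.0, 80.6]
contact_force: [-0.6, -0.8, -0.7]
opening: 0.582
finger_force: 0.0
```

Emit:
servo_tool(
  motion=[
    {"x": 0, "y": 0, "z": 0, "ax": 0, "ay": 0, "az": 0, "grip": 0.3},
    {"x": 0, "y": 0, "z": 0, "ax": 0, "ay": 0, "az": 0, "grip": 0.3},
    {"x": 0, "y": 0, "z": 0, "ax": 0, "ay": 0, "az": 0, "grip": 0.3},
  ],
)

```text
time: 9.75
ee_pos: [0.5798, 0.0515, 0.027]
eef_rot: [180.0, 0.0, 80.6]
contact_force: [0.0, -0.1, 2.1]
opening: 0.464
finger_force: 30.0
```

```bash
python3 go.py .5795 .0526 .0265 80.7
```

```text
t 9.75 pos [0.5798 0.0515 0.027 ] rot [179.99     0.0031  80.6442] F [ 0.0446 -0.099   2.1191] open 0.464183139048289
shift cm [ 0.1081 -0.0447  0.0493] turn [ 0.01    0.0031 -0.0558]
```

Gripped at 30 N. Next I'll lift slightly and draw it out.

Emit:
servo_tool(
  motion=[
    {"x": 0, "y": 0, "z": -0.4, "ax": 0, "ay": 0, "az": 0, "grip": 0.3},
    {"x": -1.5, "y": 0, "z": -0.4, "ax": 0, "ay": 0, "az": 0, "grip": 0.3},
    {"x": -3.5, "y": 0, "z": -0.4, "ax": 0, "ay": 0, "az": 0, "grip": 0.3},
    {"x": -6, "y": 0, "z": -0.4, "ax": 0, "ay": 0, "az": 0, "grip": 0.3},
    {"x": -8, "y": 0, "z": -0.4, "ax": 0, "ay": 0, "az": 0, "grip": 0.3},
  ],
)

```text
time: 10.25
ee_pos: [0.5657, -0.0305, 0.0307]
eef_rot: [-180.0, 0.1, 80.6]
contact_force: [0.1, -0.6, -2.4]
opening: 0.469
finger_force: 30.0
```

Emit:
servo_tool(
  motion=[
    {"x": 0, "y": 0, "z": -1.5, "ax": 0, "ay": 0, "az": 0, "grip": 0.3},
    {"x": 0, "y": 0, "z": -4, "ax": 0, "ay": 0, "az": 0, "grip": 0.3},
    {"x": -2, "y": 0, "z": -6, "ax": 0, "ay": 0, "az": 0, "grip": 0.3},
    {"x": -5, "y": 0, "z": -7, "ax": 0, "ay": 0, "az": 0, "grip": 0.3},
    {"x": -8, "y": 0, "z": -7, "ax": 0, "ay": 0, "az": 0, "grip": 0.3},
  ],
)

```text
time: 10.75
ee_pos: [0.5541, -0.1085, 0.1025]
eef_rot: [179.8, 0.0, 80.7]
contact_force: [1.0, -0.2, -2.6]
opening: 0.465
finger_force: 30.0
```

```bash
python3 go.py .5257 -.2352 .1 80.7; python3 - <<'E'
from h import *
o=r.get_obs();sc=r.grab_frame("scene");si=r.grab_frame("side");w=r.grab_frame("wrist")
g=lambda i:(255*(i[:,:,::-1]/255.)**.6).astype(np.uint8)
z=lambda i:cv2.resize(i,(400,300),interpolation=cv2.INTER_CUBIC)
print(o['joint_vel'],o['finger_force'])
cv2.imwrite("pics/m5.png",np.vstack([np.hstack([z(g(sc)[140:290,100:300]),z(g(sc)[175:275,240:373])]),np.hstack([z(g(si)[130:340,170:450]),z(g(w))])]))
E
```

```text
t 10.75 pos [ 0.5541 -0.1085  0.1025] rot [179.8406   0.0395  80.6542] F [ 1.0158 -0.1782 -2.6382] open 0.4646123350056062
shift cm [-12.9664  -0.74     0.2523] turn [ 0.1594  0.0396 -0.0457]
[32.4415  1.847  -1.4046  0.627   2.5816 -0.2544 27.9447] 29.998575747013092
```

View pics/m5.png

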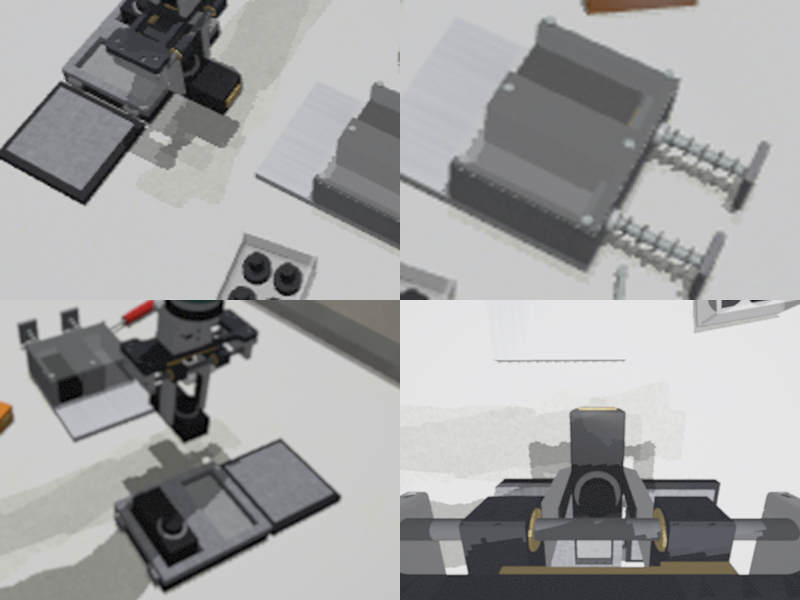

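The module is held level with turret up, both slides are home, and the blank is still in its bay. Next I'll check the module offset in the hand and cross-check the recess position.

```bash
python3 - <<'E'
from h import *
K=r.camera_model("wrist")["camera_matrix"]
T=r.camera_model("wrist")["T_tool_cam"]
# module rear top edge in tool frame (plane tool z = 15-34 mm => -0.019)
E=np.linalg.inv(T)
for u,v in[(571,409),(625,409)]:
    print('rear edge tool',cast(K,E,((u-400)*1.28,(v-300)*1.28),-.019))
d=np.load("pics/w1.npz");E=wristE(dict(ee_pos=d['p'],eef_rot=d['e']))
def rep(n,K,E,L,z):
    a,t,R,res=fit([p for _,p in L],[cast(K,E,q,z) for q,_ in L]);print(n,a,t,'rec',R@(.045,0)+t if n[0]=='c' else '');print(res)
s=.64
rep('case w1',K,E,[((u*s,v*s),p) for u,v,p in[(255,157,(-.085,.068)),(438,157,(.085,.068)),(436,297,(.085,-.068)),(265,297,(-.085,-.068))]],.03)
# liner: automatic from bright region inside recess
g=cv2.cvtColor(d['im'],cv2.COLOR_RGB2GRAY)
print(g[145,215:295].tolist());print(g[95:200,240].tolist())
m=r.camera_model("scene")
f=lambda x,y:(97+(x-400)*133/400,130+y/3)
for q in[(523,128),(562,86),(663,136)]:print(q,cast(m["camera_matrix"],m["extrinsics"],f(*q),.03))
a=np.radians(-9.35);R=np.array([[np.cos(a),-np.sin(a)],[np.sin(a),np.cos(a)]])
for p in[(.028,-.056),(-.028,-.056),(-.028,.056)]:print(R@p+[.528,-.2245])
E
```

```text
rear edge tool [ 0.0623 -0.0208 -0.019 ]
rear edge tool [ 0.0623  0.0204 -0.019 ]
case w1 -9.512699794021904 [ 0.4834 -0.2174] rec [ 0.5278 -0.2248]
[[ 0.818  -1.7882]
 [-1.4491 -1.4647]
 [ 0.5625  1.5445]
 [ 0.0686  1.7084]]
[105, 101, 100, 101, 101, 102, 102, 101, 100, 103, 103, 103, 104, 105, 106, 105, 101, 100, 92, 70, 64, 90, 117, 123, 124, 123, 123, 121, 122, 121, 124, 125, 124, 122, 122, 122, 124, 126, 124, 122, 120, 124, 123, 123, 123, 123, 121, 121, 123, 125, 125, 125, 121, 109, 77, 56, 74, 96, 104, 100, 101, 101, 101, 117, 154, 181, 173, 119, 53, 44, 51, 50, 49, 50, 77, 107, 118, 117, 116, 116]
[202, 202, 202, 199, 184, 155, 136, 131, 126, 125, 125, 126, 123, 108, 86, 101, 131, 141, 141, 140, 137, 137, 137, 138, 137, 140, 140, 139, 138, 136, 138, 138, 137, 137, 137, 135, 137, 138, 138, 138, 136, 135, 133, 131, 130, 125, 123, 122, 122, 123, 123, 123, 124, 125, 123, 122, 123, 125, 125, 121, 121, 121, 121, 119, 120, 123, 122, 122, 122, 123, 124, 125, 123, 123, 125, 126, 124, 125, 122, 125, 136, 140, 124, 104, 100, 87, 57, 36, 51, 72, 81, 83, 83, 84, 83, 90, 114, 140, 148, 149, 150, 150, 148, 148, 148]
(523, 128) [ 0.5451 -0.2816  0.03  ]
(562, 86) [ 0.4918 -0.2707  0.03  ]
(663, 136) [ 0.5115 -0.1636  0.03  ]
[ 0.5465 -0.2843]
[ 0.4913 -0.2752]
[ 0.5095 -0.1647]
```

Emit:
servo_tool(
  motion=[
    {"x": -3, "y": -0.2, "z": 0, "ax": 0.1, "ay": 0, "az": 0, "grip": 0.3},
    {"x": -7, "y": -0.4, "z": 0, "ax": 0.1, "ay": 0, "az": 0, "grip": 0.3},
    {"x": -10.5, "y": -0.6, "z": 0, "ax": 0.1, "ay": 0, "az": 0, "grip": 0.3},
    {"x": -12.6, "y": -0.7, "z": 0, "ax": 0.1, "ay": 0, "az": 0, "grip": 0.3},
    {"x": -12.6, "y": -0.7, "z": 0, "ax": 0.1, "ay": 0, "az": 0, "grip": 0.3},
  ],
)

```text
time: 11.4
ee_pos: [0.5245, -0.2335, 0.1003]
eef_rot: [-179.8, 0.1, 80.3]
contact_force: [0.3, 0.2, -1.6]
opening: 0.468
finger_force: 30.0
```

```bash
python3 go.py .5262 -.2349 .05 80.7
```

```text
t 11.4 pos [ 0.5245 -0.2335  0.1003] rot [-179.8237    0.1112   80.3352] F [ 0.3416  0.2071 -1.6486] open 0.4683334329824385
shift cm [-0.1035  0.2085  5.0277] turn [-0.1766  0.1106 -0.365 ]
```

Emit:
servo_tool(
  motion=[
    {"x": -0.1, "y": 0.2, "z": 1.5, "ax": -0.2, "ay": 0.1, "az": -0.3, "grip": 0.3},
    {"x": -0.1, "y": 0.2, "z": 3, "ax": -0.2, "ay": 0.1, "az": -0.3, "grip": 0.3},
    {"x": -0.1, "y": 0.2, "z": 4.2, "ax": -0.2, "ay": 0.1, "az": -0.3, "grip": 0.3},
    {"x": -0.1, "y": 0.2, "z": 4.8, "ax": -0.2, "ay": 0.1, "az": -0.3, "grip": 0.3},
    {"x": -0.1, "y": 0.2, "z": 4.8, "ax": -0.2, "ay": 0.1, "az": -0.3, "grip": 0.3},
  ],
)

```text
time: 11.9
ee_pos: [0.5277, -0.2296, 0.052]
eef_rot: [180.0, -0.1, 81.0]
contact_force: [-0.2, -0.1, -1.4]
opening: 0.468
finger_force: 30.0
```

```bash
python3 go.py .5262 -.2349 .033 80.7; python3 - <<'E'
from h import *
sc=r.grab_frame("scene");si=r.grab_frame("side");w=r.grab_frame("wrist")
g=lambda i:(255*(i[:,:,::-1]/255.)**.6).astype(np.uint8)
z=lambda i,s=(400,300):cv2.resize(i,s,interpolation=cv2.INTER_CUBIC)
cv2.imwrite("pics/m6.png",np.vstack([np.hstack([z(g(sc)[130:230,97:230]),z(g(si)[230:330,245:378])]),np.hstack([z(g(w)[150:350,120:386]),z(g(w))])]))
E
```

```text
t 11.9 pos [ 0.5277 -0.2296  0.052 ] rot [179.9938  -0.1486  81.0183] F [-0.2482 -0.1483 -1.4149] open 0.46769766730909906
shift cm [-0.5474 -0.0638  1.8988] turn [ 0.0058 -0.1487  0.3183]
```

View pics/m6.png

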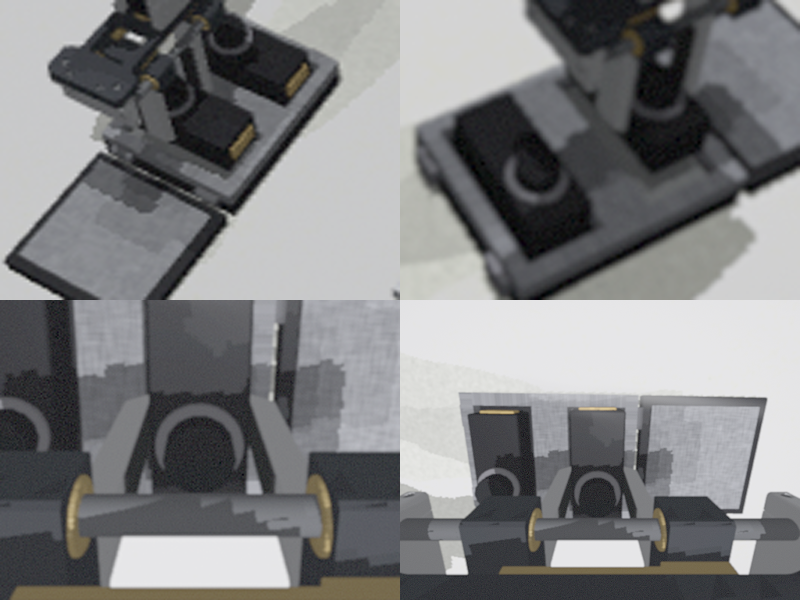

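The held module hangs over the empty recess: rear edge at (569–623,408) in tile 4, with the packed module's rear edge at (471–530,409). Next I'll measure the rim in the same view.

```bash
python3 - <<'E'
from h import *
o=r.get_obs();K=r.camera_model("wrist")["camera_matrix"];E=wristE(o)
def c(n,u,v,z):
    w=cast(K,E,((u-400)*1.28,(v-300)*1.28),z);print(n,w)
c('held l',569,408,.071);c('held r',623,408,.071)
c('packed l',471,409,.052);c('packed r',530,409,.052)
c('rim l',459,393,.03);c('rim r',638,394,.03)
a=np.radians(-9.35);R=np.array([[np.cos(a),-np.sin(a)],[np.sin(a),np.cos(a)]]);t=np.array([.528,-.2235])
print('exp rim',R@(-.13,.068)+t,R@(.04,.068)+t,'held rear goal',R@(0,.05)+t,'packed rear nominal',R@(-.09,.05)+t)
E
python3 go.py .5262 -.2349 .033 80.7
```

```text
held l [ 0.5162 -0.165   0.071 ]
held r [ 0.5572 -0.1715  0.071 ]
packed l [ 0.4303 -0.1535  0.052 ]
packed r [ 0.4803 -0.1614  0.052 ]
rim l [ 0.4105 -0.1369  0.03  ]
rim r [ 0.5776 -0.1642  0.03  ]
exp rim [ 0.4108 -0.1353] [ 0.5785 -0.1629] held rear goal [ 0.5361 -0.1742] packed rear nominal [ 0.4473 -0.1595]
t 12.05 pos [ 0.5286 -0.2307  0.0533] rot [179.8445  -0.098   80.9708] F [ 0.2419 -1.0848 -1.3448] open 0.4630721377342312
shift cm [-0.4601 -0.1739  2.0337] turn [ 0.1553 -0.0984  0.2706]
```

Emit:
servo_tool(
  motion=[
    {"x": -0.6, "y": -0.1, "z": 0, "ax": 0, "ay": 0, "az": 0.2, "grip": 0.3},
    {"x": -0.6, "y": -0.1, "z": 0.5, "ax": 0, "ay": 0, "az": 0.2, "grip": 0.3},
    {"x": -0.6, "y": -0.1, "z": 0.9, "ax": 0, "ay": 0, "az": 0.2, "grip": 0.3},
    {"x": -0.6, "y": -0.1, "z": 1.2, "ax": 0, "ay": 0, "az": 0.2, "grip": 0.3},
    {"x": -0.6, "y": -0.1, "z": 1.2, "ax": 0, "ay": 0, "az": 0.2, "grip": 0.3},
  ],
)

```text
time: 12.55
ee_pos: [0.5257, -0.2363, 0.0402]
eef_rot: [180.0, -0.1, 80.8]
contact_force: [0.2, -0.3, -2.2]
opening: 0.466
finger_force: 30.0
```

```bash
python3 go.py .5262 -.2362 .033 80.7
```

```text
t 12.55 pos [ 0.5257 -0.2363  0.0402] rot [179.9582  -0.1218  80.7513] F [ 0.1951 -0.265  -2.2017] open 0.465599513675685
shift cm [0.0199 0.0462 0.7239] turn [ 0.0417 -0.1218  0.0512]
```

Emit:
servo_tool(
  motion=[
    {"x": 0, "y": 0, "z": 0.2, "ax": 0, "ay": 0, "az": 0, "grip": 0.3},
    {"x": 0, "y": 0, "z": 0.4, "ax": 0, "ay": 0, "az": 0, "grip": 0.3},
    {"x": 0, "y": 0, "z": 0.6, "ax": 0, "ay": 0, "az": 0, "grip": 0.3},
    {"x": 0, "y": 0, "z": 0.7, "ax": 0, "ay": 0, "az": 0, "grip": 0.3},
    {"x": 0, "y": 0, "z": 0.7, "ax": 0, "ay": 0, "az": 0, "grip": 0.3},
  ],
)

```text
time: 13.05
ee_pos: [0.526, -0.2365, 0.0337]
eef_rot: [179.9, -0.1, 80.7]
contact_force: [-0.0, -0.2, -1.0]
opening: 0.465
finger_force: 30.0
```

```bash
python3 go.py .5262 -.2362 .033 80.7
```

```text
t 13.05 pos [ 0.526  -0.2365  0.0337] rot [179.9132  -0.1037  80.749 ] F [-0.0233 -0.2046 -1.0163] open 0.4648252988009415
shift cm [0.0357 0.0107 0.069 ] turn [ 0.0867 -0.1037  0.0489]
```

Emit:
servo_tool(
  motion=[
    {"x": 0, "y": 0, "z": 0.1, "ax": 0, "ay": 0, "az": 0, "grip": 0.3},
    {"x": 0, "y": 0, "z": 0.15, "ax": 0, "ay": 0, "az": 0, "grip": 0.3},
    {"x": 0, "y": 0, "z": 0.15, "ax": 0, "ay": 0, "az": 0, "grip": 0.3},
  ],
)

```text
time: 13.35
ee_pos: [0.5263, -0.2366, 0.0331]
eef_rot: [179.9, -0.1, 80.7]
contact_force: [-1.5, 1.3, 4.6]
opening: 0.465
finger_force: 30.0
```

```bash
python3 go.py .5262 -.2362 .033 80.7
```

```text
t 13.35 pos [ 0.5263 -0.2366  0.0331] rot [179.8734  -0.0832  80.7482] F [-1.5129  1.266   4.6061] open 0.4645133657702489
shift cm [ 0.0382 -0.0193  0.0052] turn [ 0.1266 -0.0832  0.0481]
```

The upward force shows contact, at the expected floor height. I'll release and raise.

Emit:
servo_tool(
  motion=[
    {"x": 0, "y": 0, "z": 0, "ax": 0, "ay": 0, "az": 0, "grip": 0.52},
    {"x": 0, "y": 0, "z": 0, "ax": 0, "ay": 0, "az": 0, "grip": 0.65},
    {"x": 0, "y": 0, "z": 0, "ax": 0, "ay": 0, "az": 0, "grip": 0.65},
    {"x": 0, "y": 0, "z": 0, "ax": 0, "ay": 0, "az": 0, "grip": 0.65},
  ],
)

```text
time: 13.75
ee_pos: [0.5261, -0.2366, 0.0322]
eef_rot: [179.9, -0.1, 80.7]
contact_force: [-0.1, 1.1, -1.0]
opening: 0.649
finger_force: 0.0
```

Emit:
servo_tool(
  motion=[
    {"x": 0, "y": 0, "z": -1.5, "ax": 0, "ay": 0, "az": 0, "grip": 0.65},
    {"x": 0, "y": 0, "z": -5, "ax": 0, "ay": 0, "az": 0, "grip": 0.65},
    {"x": 0, "y": 0, "z": -9, "ax": 0, "ay": 0, "az": 0, "grip": 0.65},
    {"x": -3, "y": 0, "z": -13, "ax": 0, "ay": 0, "az": 0, "grip": 0.65},
    {"x": -6, "y": 0, "z": -15, "ax": 0, "ay": 0, "az": 0, "grip": 0.65},
  ],
)

```text
time: 14.25
ee_pos: [0.5183, -0.2963, 0.1873]
eef_rot: [179.5, -0.0, 80.9]
contact_force: [-0.4, -1.0, 0.0]
opening: 0.651
finger_force: 0.0
```

Emit:
servo_tool(
  motion=[
    {"x": -1, "y": 0, "z": -1, "ax": 0, "ay": 0, "az": 0, "grip": 0.65},
    {"x": -1, "y": 0, "z": -1, "ax": 0, "ay": 0, "az": 0, "grip": 0.65},
    {"x": -1, "y": 0, "z": -1, "ax": 0, "ay": 0, "az": 0, "grip": 0.65},
  ],
)

```text
time: 14.55
ee_pos: [0.5142, -0.304, 0.1914]
eef_rot: [180.0, -0.2, 80.8]
contact_force: [-0.1, -0.2, -0.3]
opening: 0.652
finger_force: 0.0
```

```bash
python3 - <<'E'
from h import *
o=r.get_obs();w=r.grab_frame("wrist");sc=r.grab_frame("scene");si=r.grab_frame("side");print(o['time'],o['ee_pos'],o['contact_force'])
np.savez("pics/w7.npz",im=w,p=o['ee_pos'],e=o['eef_rot'])
g=lambda i:(255*(i[:,:,::-1]/255.)**.6).astype(np.uint8)
z=lambda i,s=(400,300):cv2.resize(i,s,interpolation=cv2.INTER_CUBIC)
cv2.imwrite("pics/m7.png",np.vstack([np.hstack([z(g(w)[60:210,150:350]),z(g(w))]),np.hstack([z(g(sc)[140:290,100:300]),z(g(si)[230:330,245:378])])]))
E
```

```text
14.55 [ 0.5142 -0.304   0.1914] [-0.0528 -0.1682 -0.3055]
```

View pics/m7.png

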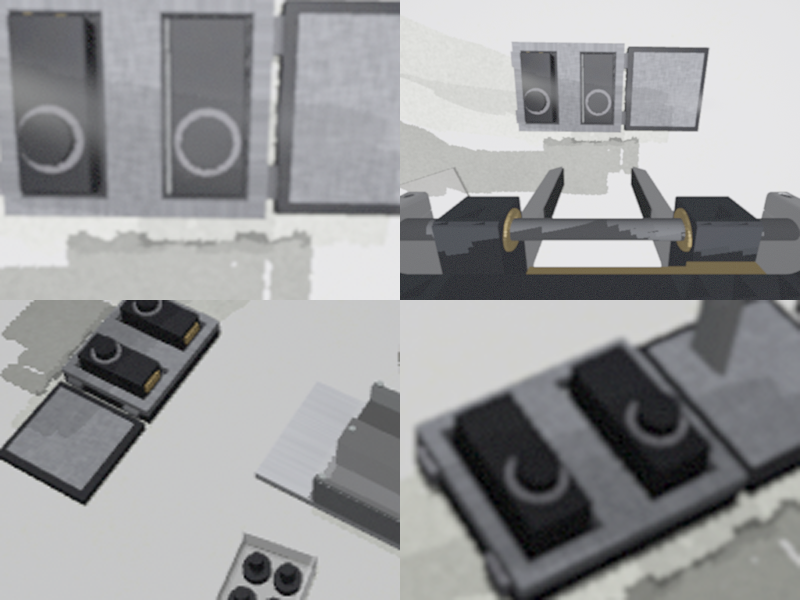

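The module lies flat in the recess with its turret up (tile 1, ring at (207,143)). The recess has only 6 mm of clearance on each side, so it must be within 10 mm of centre. The gripper is clear of everything, so I'm handing in.

```bash
python3 -c "
from plant import r
print(r.hand_in())"
```

```text
the job is handed in; nothing more can be done
None
```

The job is handed in at about 15 s of robot time; no verdict came back, but the last pictures show the turret module ejected and lying flat, turret up, in the empty recess, with both slides home and the blank and packed module in place.

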